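Release a latched battery pack through the service slot

TASK

The battery pack is locked in its charging dock. Take the orange-handled release rod from its wooden stand, put its steel end down through the narrow slot in the yellow dock cover, feel along the slot for the hidden spring tab and press the tab down gently with the rod until the pack pops forward. Then stand the rod back in its hole, fully home, let go of it, and leave the pack in the dock and the other things on the bench undisturbed.

Things in the scene. Friction and masses are not known exactly. Their poses are not given: they have to be found in the camera images.
- dock: charging dock fixed to the bench, 212 x 113 x 66 mm. Origin on the bench under it, z up, -x its open front, y along the slot. At x = 14 to 82 mm a black housing with a yellow cover (top at z = 66, 6 mm thick). Under the slot the housing is empty down to a hard floor at z = 18 mm, but for the hidden tab. More than 15 N between rod and dock (cover, floor or tab) counts as damage
- slot (a point): middle of the slot at the cover's top face, dock x = 48, y = 0, z = 66 mm; axes as the dock's. The straight slot goes through the cover, 10 mm wide (x), 88 mm long (y = -44 to +44). The tab below is a steel post 8 mm long (y), wider than the slot (x), its middle anywhere from y = -25 to +25 mm, its flat top anywhere from dock z = 34 to 46 mm; neither is measured: they must be felt
- release_tab (a joint): how far the hidden tab is pressed down, m: 0 up, 0.006 at its hard stop. It does not give way sideways. A spring holds it up: about 3 N to start and 5 to 8 N at the 3.5 to 4.5 mm of travel where it lets the pack go; it springs up again when let go
- battery_pack: loose black battery pack with red top, 90 x 72 x 54 mm, 0.25 kg, in the dock's front bay between side guides. Origin: middle of its underside, axes as the dock's. Locked it sits at dock x = -34, y = 0, z = 18 mm; let go, a spring ejector pushes it about 25 mm towards -x within half a second, and it stays there on the deck
- release_rod: loose release rod, 146 mm long, 60 g, upright in the stand. Origin: middle of its flat lower tip, z up along the rod. Round steel shaft 7 mm in diameter from the tip to 86 mm, a 15 mm collar to 90 mm, then an orange square handle 16 x 16 mm (faces across the rod's x and y) from 90 to 146 mm
- stand: wooden block fixed to the bench, 64 x 64 x 50 mm, origin on the bench under its middle, z up. In the middle of its top a round blind hole 10 mm in diameter, 40 mm deep (floor at z = 10 mm), with a small chamfer; the rod stands in it with its tip on that floor
- red_spool: bystander: loose spool with red thread, 36 mm across, 40 mm high; origin under its middle
- beeswax: bystander: loose yellow round cake of wax, 58 mm across, 19 mm high; origin under its middle
- tea_mug: bystander: loose green and white mug, 86 x 117 mm, 88 mm high; origin under its middle
- tape_measure: bystander: loose yellow tape measure, 56 x 74 x 17 mm; origin under its middle
Not all that is in view belongs to the job. What is shaped like the stand but green is not meant.

How it is judged:
On the way, in this order (a step that is already met when the one before it is completed fails the run):
1. the rod, put through the slot, presses the hidden tab at least 2.5 mm down (x of release_rod in the frame of dock between 0.041 and 0.055 m and y of release_rod in the frame of dock between -0.045 and 0.045 m and z of release_rod in the frame of dock below 0.05 m and value of joint release_tab above 0.0025 m).
2. the pack has popped at least 15 mm forward (x of battery_pack in the frame of dock below -0.049 m), for 0.1 s.
At the end, for the whole second after the job is handed in: the pack stands 15 to 46 mm forward of its locked place, flat on the dock's deck (within 4 mm of height) and at rest; the tab has sprung up (less than 2 mm down); the rod stands in the stand's hole, tip within 5 mm of the hole's floor and of its middle, less than 0.15 rad off upright, at rest (x of battery_pack in the frame of dock between -0.08 and -0.049 m and z of battery_pack in the frame of dock between 0.014 and 0.022 m and angle between battery_pack's own z axis and vertical below 0.08 rad and linear speed of each of battery_pack, release_rod below 0.02 m/s and value of joint release_tab below 0.002 m and horizontal distance between release_rod and stand below 0.005 m and z of release_rod in the frame of stand below 0.015 m and angle between release_rod's own z axis and vertical below 0.15 rad); the robot touches nothing.
It fails at once if the rod bears on the dock (cover, tab or floor) with more than 15 N (contact force between release_rod and dock above 15 N).
It fails at once if a bystander is moved by more than 20 mm (distance of any of red_spool, beeswax, tea_mug, tape_measure from where it was at the start of the episode above 0.02 m).
It also fails if it takes over 54 s, if anything falls off the work surface, if the arm or the gripper's body presses on something with over 40 N, if the wrist force passes 120 N, or if a joint passes its speed limit or range.

ROBOT

A 6-joint arm with a two-finger parallel gripper is mounted at the origin on a cart in front of the work surface, level with it; the furniture and walls round the work are solid. World frame = base frame: x ahead of the robot, y to its left, z up, the work surface at z = 0. Lengths are in m, angles in rad, forces in N, time in s.
With the tool pointing down it reaches from about 0.275 to 1 m from the base axis. Payload 8.4 kg.
Tool frame: the origin (TCP) lies between the finger pads; the fingertips stand 22 mm ahead of it and the grasp point (between the pads) lies 3 mm ahead of it; z points along the fingers, y is the line along which they close (so a half turn about z gives the same grasp; the last joint's range is limited). The gripper opens to 85 mm and grips with 20 to 120 N. Pads are 22 mm wide; open, the fingers measure 114 mm over their backs; the gripper's body (76 mm by 85 mm) begins 54 mm behind the grasp point. The pads swing forward as they close: fully open they stand 13 mm farther back than shut.
Start: joints at [-1.192, 0.353, 1.633, -0, 1.155, -0.002], TCP at [0.232, -0.58, 0.219] pointing down, gripper open.
Joint ranges: [-2.63, 2.63], [-0.92, 2.1], [0.06, 2.66], [-1.3, 4.44], [0, 2.69], [-3.02, 3.02]. Speed limits (rad/s): [2.22, 2.22, 2.79, 3.14, 3.14, 3.14].

INTERFACE

Orientations are given as a unit quaternion [w, x, y, z].
In Python, from bench import observe, camera, close_job gives the robot as it stands.
- The arm moves only by the shell command python3 -m crank 'ROWS'. ROWS is JSON, a list of rows, each a list of 3 entries, a list of its own where there are three numbers: the shift along the tool's x, y, z in units of 30 mm (1.0 is 30 mm), then the turn, a rotation vector about the tool's x, y, z in units of 6 degrees (1.0 is 6 degrees), then the finger opening in mm, from 0 to 85.4. In form: [[[dx, dy, dz], [wx, wy, wz], hand], ...]. A call has 1 to 20 rows; each row shifts and turns the commanded pose from where the row before left it, along the tool's axes as they then stand; what a row does not reach is not made up. A row lasts 1/12 s, in which the tool goes at most 41.7 mm and 7.16 degrees, less where a joint would pass 70% of its speed; a pose out of reach is approached as far as the arm can. A call is refused whole if a number of a shift passes 1 or a number of a turn 1, either way. A call with a gripper value outside its range is refused whole. The fingers move at their own pace and stop on an object; the grip force is fixed at half the most. Time passes only in rows, so rows that do not move let the fingers close. It gives the time, the measured TCP pose, the force, the opening and the grip force at its end, in the units of the state.
- observe(): the state, without advancing time (a new reading comes with each control period).
- camera(name): name is "scene" or "side" or "wrist"; returns a dict with "color" (400x640x3 uint8, red, green, blue), "range_z" (400x640 float32, m along the optical axis (not along the pixel's ray), 0 where there is no reading), "fov_y" (degrees; the focal length in pixels is half the picture's height over the tangent of half this angle, whatever the lens; pixels are square), "cx", "cy" (the principal point, pixels), "camera_from_world" (4x4, takes a point from world to camera coordinates). Camera axes: x right, y down, z forward; pixel columns grow to the right and rows downward; lengths in m; the calibration is good to about 2 mm. A picture is of the moment at which its call begins.
- close_job(): hands the job in; it is judged then, once.
The state is a dict: "clock": time; "joint_pos": joint angles; "qvel": joint speeds; "effort": joint torques, N m; "ee_pos": TCP position; "tcp_rot": TCP orientation; "ft_force": force on the tool from outside, world axes, zero at the start; "ft_torque": the same for the moment, N m; "finger_gap": finger opening in m; "grip_force": force on a finger pad.
Only numpy, scipy, OpenCV 4.12 (cv2) and the standard library are available. Lean on these libraries where they do the work, as an engineer would, in place of code of your own. Each camera call takes 0.05 s, during which the arm holds its last target. There are 200 camera calls.

## Working session

There is one attempt and no reset: what is moved stays moved. The work goes in short steps, Python scripts to look and compute and a shell command to move; the robot and the scene stay as the last step left them, time stands still between calls to the robot, and variables do not carry over. Pictures are saved under pics/ and viewed, at most 10 in all, crops included, and the job is handed in when it is done.

```bash
ls; mkdir -p pics
cat > h.py <<'E'
import numpy as np, cv2
from bench import observe, camera, close_job
from scipy.spatial.transform import Rotation as R
def shot(n,save=None):
    c=camera(n); 
    if save: cv2.imwrite('pics/'+save, c['color'][:,:,::-1])
    return c
def f(c): return 200/np.tan(np.radians(c['fov_y'])/2)
def ray(c,u,v):
    M=np.linalg.inv(c['camera_from_world']); d=M[:3,:3]@np.array([(u-c['cx'])/f(c),(v-c['cy'])/f(c),1]); return M[:3,3],d
def onplane(c,u,v,z):
    o,d=ray(c,u,v); return o+d*(z-o[2])/d[2]
def pts(c):
    v,u=np.mgrid[:400,:640]; Z=c['range_z']; P=np.stack([(u-c['cx'])/f(c)*Z,(v-c['cy'])/f(c)*Z,Z],-1)
    M=np.linalg.inv(c['camera_from_world']); return P@M[:3,:3].T+M[:3,3]
def proj(c,p):
    q=c['camera_from_world'][:3,:3]@p+c['camera_from_world'][:3,3]; return f(c)*q[0]/q[2]+c['cx'],f(c)*q[1]/q[2]+c['cy']
def rot(): 
    return R.from_quat(np.roll(observe()['tcp_rot'],-1))
E
python3 - <<'E'
from h import *
for n in ['scene','side','wrist']:
    c=shot(n,n+'0.png'); print(n,c['fov_y'],c['cx'],c['cy'],np.round(np.linalg.inv(c['camera_from_world']),3).tolist(), (c['range_z']>0).mean())
s=observe(); print(s); print(rot().as_matrix().round(3))
E
```

```text
pics
scene 44.85118740322743 317.3233983771286 194.9366981649803 [[0.787, -0.255, 0.562, -0.42], [-0.617, -0.334, 0.712, -1.276], [0.006, -0.908, -0.42, 0.806], [0.0, 0.0, 0.0, 1.0]] 0.9959140625
side 48.547173724739885 313.09862281454843 199.45110127091965 [[-0.816, -0.377, 0.437, -0.109], [-0.577, 0.543, -0.61, 0.853], [-0.007, -0.75, -0.661, 1.037], [0.0, 0.0, 0.0, 1.0]] 0.99583984375
wrist 67.17902288513027 321.7324605106279 201.03446857422958 [[0.372, -0.888, -0.271, 0.301], [-0.928, -0.356, -0.106, -0.553], [-0.003, 0.291, -0.957, 0.373], [0.0, 0.0, 0.0, 1.0]] 0.99594921875
{'clock': 0.15, 'joint_pos': array([-1.19240349e+00,  3.53507023e-01,  1.63392331e+00, -1.94644603e-05,
        1.15521472e+00, -2.39177588e-03]), 'qvel': array([-0.000544  , -0.00148217, -0.00301031, -0.00109053, -0.00053792,
        0.00086407]), 'effort': array([ 1.84739820e-04, -6.05635786e+01, -3.42335522e+01,  2.28835421e-05,
        6.02431130e-03, -4.80943115e-06]), 'ee_pos': array([ 0.23214678, -0.57989986,  0.21864005]), 'tcp_rot': array([-5.15263599e-04,  9.81929189e-01,  1.89247961e-01, -1.07088894e-04]), 'ft_force': array([ 0.3569099 ,  1.62083545, -0.87620166]), 'ft_torque': array([ 0.01901297, -0.0184133 ,  0.00231636]), 'grip_force': 0.0, 'finger_gap': 0.08565969839996301}
[[ 0.928  0.372 -0.   ]
 [ 0.372 -0.928  0.001]
 [-0.    -0.001 -1.   ]]
```

View pics/scene0.png

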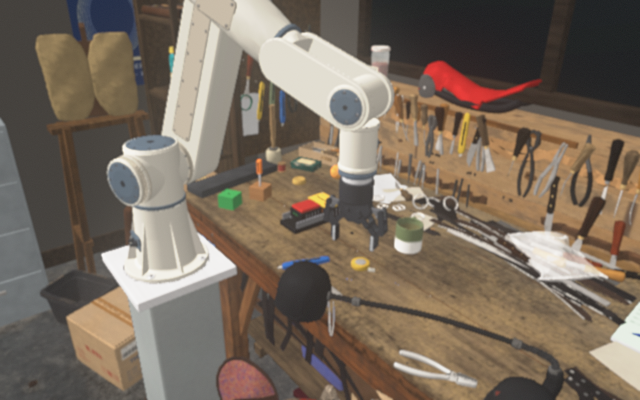

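View pics/side0.png

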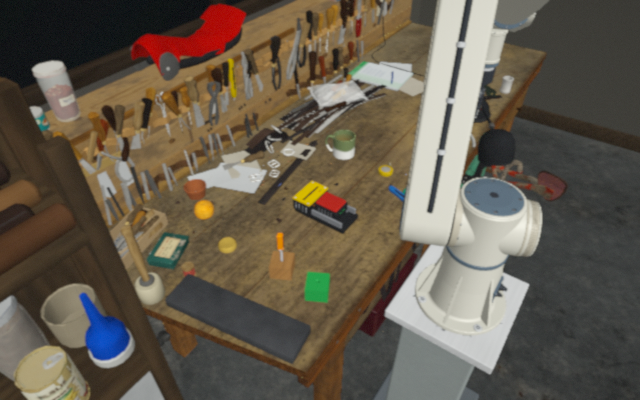

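The scene view shows the rod's orange handle at (260,167) on a wooden block at (261,190), a green block at (230,199) and the dock at about (310,208). In the side view these are at (280,243), (282,265), (317,287) and (322,203). The stand candidates are the wooden block and the green one. The wooden one fits, since it holds the rod and the text rules out green. I'll confirm that in an enlarged crop and measure.

Run:
```python
from h import *
cs={n:shot(n) for n in ['scene','side']}
crop=[]
for n,(u,v) in {'scene':(285,195),'side':(310,235)}.items():
    c=cs[n]; im=c['color'][v-60:v+60,u-80:u+80,::-1]; crop.append(cv2.resize(im,None,fx=4.9,fy=4.9,interpolation=cv2.INTER_CUBIC)[:, :])
cv2.imwrite('pics/crop1.png',cv2.resize(np.hstack(crop),(800,300)))
def mask(c,lo,hi,box):
    h=cv2.cvtColor(c['color'],cv2.COLOR_RGB2HSV); m=cv2.inRange(h,np.array(lo),np.array(hi)); k=np.zeros_like(m); x0,y0,x1,y1=box; k[y0:y1,x0:x1]=1; return m*k>0
bx={'scene':{'o':(250,150,272,182),'y':(305,185,340,212)},'side':{'o':(270,228,292,262),'y':(290,175,335,215)}}
for n,c in cs.items():
    P=pts(c)
    for k,lo,hi in [('o',(5,170,150),(18,255,255)),('y',(21,150,100),(34,255,255))]:
        m=mask(c,lo,hi,bx[n][k]); v,u=np.nonzero(m)
        p=P[m]; print(n,k,m.sum(),'px',u.mean().round(1),v.mean().round(1),(u.min(),u.max(),v.min(),v.max()),'med',np.median(p,0).round(4),'p5',np.percentile(p,5,0).round(3),'p95',np.percentile(p,95,0).round(3))
        rows=sorted(set(v)); 
        if k=='o':
            for r in (rows[0],rows[-1]): print(r,u[v==r].mean())
        else:
            r=cv2.minAreaRect(np.c_[onplane(c,0,0,.066)[:2]*0][:0].astype(np.float32)) if 0 else None
            q=np.array([onplane(c,a,b,.066)[:2] for a,b in zip(u,v)],np.float32)*1000; print(cv2.minAreaRect(q))
            t=p[(abs(p[:,2]-.066)<.008)]; print(len(t),cv2.minAreaRect((t[:,:2]*1000).astype(np.float32)),np.median(t[:,2]))
```

```text
scene o 36 px 258.9 165.4 (np.int64(257), np.int64(260), np.int64(160), np.int64(171)) med [0.4661 0.2048 0.1366] p5 [0.463 0.199 0.114] p95 [0.471 0.215 0.156]
160 258.6666666666667
171 259.0
scene y 143 px 319.8 198.4 (np.int64(309), np.int64(328), np.int64(193), np.int64(207)) med [ 0.5538 -0.0515  0.0689] p5 [ 0.531 -0.098  0.063] p95 [ 0.592 -0.019  0.073]
((565.3976440429688, -61.30479049682617), (105.09742736816406, 69.20670318603516), 84.26018524169922)
136 ((564.569580078125, -58.39978790283203), (93.42463684082031, 69.14805603027344), 89.7925796508789) 0.06886655084098459
side o 95 px 279.7 241.3 (np.int64(276), np.int64(283), np.int64(232), np.int64(249)) med [0.4629 0.216  0.1298] p5 [ 0.456  0.112 -0.001] p95 [0.563 0.222 0.156]
232 279.0
249 280.0
side y 511 px 309.7 193.1 (np.int64(292), np.int64(328), np.int64(180), np.int64(206)) med [ 0.568  -0.0705  0.0649] p5 [ 0.529 -0.128  0.   ] p95 [ 0.645 -0.014  0.069]
((561.6825561523438, -66.44102478027344), (121.40171813964844, 77.77993774414062), 89.68141174316406)
422 ((561.1655883789062, -67.98348999023438), (114.400146484375, 69.8871841430664), 89.09661865234375) 0.0653889205493503
```

View pics/crop1.png

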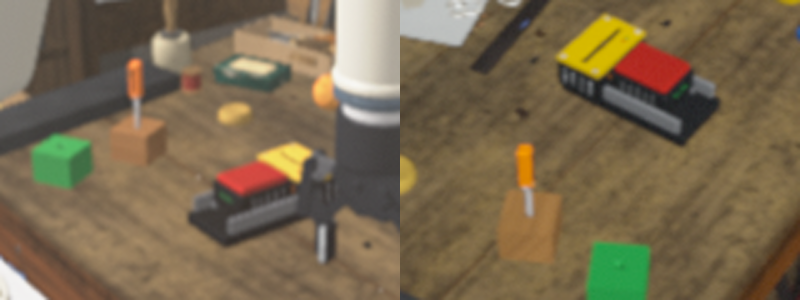

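The crop confirms it: the rod stands in the brown wooden block, and the green block is empty, so it is the decoy. Next I move the wrist camera over the dock.

```bash
python3 -m crank '[[[0,0,-1],[0,0,0],85],[[0,0,-1],[0,0,0],85],[[0.98,-0.83,-0.1],[0,0,0],85],[[0.98,-0.83,-0.1],[0,0,0],85],[[0.98,-0.83,0],[0,0,0],85],[[0.98,-0.83,0],[0,0,0],85],[[0.98,-0.83,0],[0,0,0],85],[[0.98,-0.83,0],[0,0,0],85],[[0.98,-0.83,0],[0,0,0],85],[[0.98,-0.83,0],[0,0,0],85],[[0.98,-0.83,0],[0,0,0],85],[[0.98,-0.83,0],[0,0,0],85],[[0.98,-0.83,0],[0,0,0],85],[[0.98,-0.83,0],[0,0,0],85],[[0,0,0],[0,0,0.91],85],[[0,0,0],[0,0,0.91],85],[[0,0,0],[0,0,0.91],85],[[0,0,0],[0,0,0.91],85],[[0,0,0],[0,0,0],85],[[0,0,0],[0,0,0],85]]'
python3 - <<'E'
from h import *
c=shot('wrist','w1.png'); print(observe()['joint_pos'].round(3),rot().as_matrix().round(3).tolist(),np.linalg.inv(c['camera_from_world'])[:3,3])
E
```

```text
clock: 1.92
ee_pos: [0.4487, -0.1717, 0.2851]
tcp_rot: [-0.0, 1.0, 0.001, -0.0]
ft_force: [-1.0, 0.2, 0.1]
finger_gap: 0.085
grip_force: 0.0
[-0.369  0.061  1.852  0.     1.228  1.199] [[1.0, 0.003, -0.0], [0.003, -1.0, 0.0], [-0.0, -0.0, -1.0]] [ 0.52327711 -0.17219385  0.43927673]
```

View pics/w1.png

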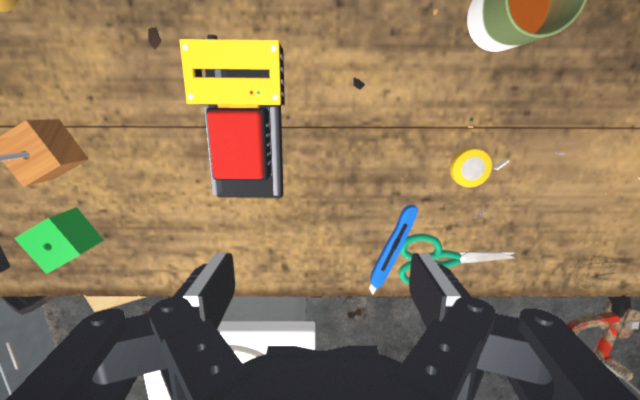

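The wrist view shows the dock's slot at about (232,73), the stand at (40,152), the green decoy at (57,240), and mug, wax and other things well to the right. I'll move toward the stand for a second view and triangulate the slot.

```bash
cat > slot.py <<'E'
from h import *
def slot(c,near):
    h=cv2.cvtColor(c['color'],cv2.COLOR_RGB2HSV); m=cv2.inRange(h,np.array((20,150,120)),np.array((35,255,255)))
    n,l,s,ce=cv2.connectedComponentsWithStats(m)
    i=min((i for i in range(1,n) if s[i,4]>1500),key=lambda i:np.hypot(*(ce[i]-near)))
    mm=(l==i).astype(np.uint8); cn,hi=cv2.findContours(mm,cv2.RETR_CCOMP,cv2.CHAIN_APPROX_NONE)
    holes=[k for k in range(len(cn)) if hi[0][k][3]>=0]; k=max(holes,key=lambda k:cv2.contourArea(cn[k]))
    out=max((k for k in range(len(cn)) if hi[0][k][3]<0),key=lambda k:cv2.contourArea(cn[k]))
    return cn[k][:,0].astype(float),cn[out][:,0].astype(float)
def rep(c,near):
    s,o=slot(c,near); w=lambda q,z:np.array([onplane(c,a,b,z)[:2] for a,b in q],np.float32)*1000
    print('slot px',s.mean(0).round(1),s.min(0),s.max(0))
    for z in (.060,.066): print(z,'slot',cv2.minAreaRect(w(s,z)),'out',cv2.minAreaRect(w(o,z)))
    r=cv2.minAreaRect(s.astype(np.float32)); return r[0],s,o
E
python3 - <<'E'
from slot import *
c=shot('wrist'); r,s,o=rep(c,(232,73)); np.save('c1.npy',np.r_[ray(c,*r),ray(c,*cv2.minAreaRect(o.astype(np.float32))[0])])
P=pts(c); print('cover z',np.median(P[45:65,200:270,2]))
E
python3 -m crank '[[[0,-1,0],[0,0,0],85],[[0,-1,0],[0,0,0],85],[[0,-1,0],[0,0,0],85],[[0,-1,0],[0,0,0],85],[[0,-1,0],[0,0,0],85],[[0,-1,0],[0,0,0],85],[[0,-1,0],[0,0,0],85],[[0,-1,0],[0,0,0],85],[[0,-1,0],[0,0,0],85],[[0,0,0],[0,0,0],85],[[0,0,0],[0,0,0],85],[[0,0,0],[0,0,0],85]]'
python3 - <<'E'
from slot import *
c=shot('wrist','w2.png'); i=c['color']
h=cv2.cvtColor(i,cv2.COLOR_RGB2HSV)
near=proj(c,np.array([.562,-.067,.066])); print(near)
r,s,o=rep(c,near); L=np.load('c1.npy')
def tri(o1,d1,o2,d2):
    A=np.c_[d1,-d2]; t=np.linalg.lstsq(A,o2-o1,rcond=None)[0]; a=o1+t[0]*d1; b=o2+t[1]*d2; return (a+b)/2,np.linalg.norm(a-b)
print('slot tri',tri(L[0],L[1],*ray(c,*r))); print('cover tri',tri(L[2],L[3],*ray(c,*cv2.minAreaRect(o.astype(np.float32))[0])))
E
```

```text
slot px [231.7  72.9] [194.  68.] [269.  78.]
0.06 slot ((563.2954711914062, -66.56558990478516), (10.790602684020996, 87.89290618896484), 0.15240857005119324) out ((562.6895141601562, -66.12361145019531), (113.46318817138672, 72.5543212890625), 89.45623779296875)
0.066 slot ((562.6621704101562, -68.23738098144531), (10.619854927062988, 86.50248718261719), 0.15243080258369446) out ((562.0657958984375, -67.8023681640625), (111.66827392578125, 71.40657806396484), 89.45624542236328)
cover z 0.06558026805626185
clock: 3.02
ee_pos: [0.4488, 0.098, 0.2851]
tcp_rot: [0.0, 1.0, 0.001, -0.0]
ft_force: [0.2, -0.7, -0.2]
finger_gap: 0.0853
grip_force: 0.0
(np.float64(465.1663552744892), np.float64(74.15576759691194))
slot px [463.5  73.5] [426.  68.] [501.  78.]
0.06 slot ((563.8422241210938, -67.8773422241211), (10.7838134765625, 87.42255401611328), 0.08142561465501785) out ((562.8123168945312, -68.86651611328125), (71.23365020751953, 114.66185760498047), 0.07928510010242462)
0.066 slot ((563.2017211914062, -65.26129913330078), (10.613201141357422, 86.03933715820312), 0.08144117146730423) out ((562.1880493164062, -66.23483276367188), (70.1065673828125, 112.84761810302734), 0.07926886528730392)
slot tri (array([ 0.56345849, -0.06696503,  0.06126519]), np.float64(0.0005411185816166818))
cover tri (array([ 0.56296414, -0.06672323,  0.06839336]), np.float64(1.8220588312734546e-05))
```

View pics/w2.png

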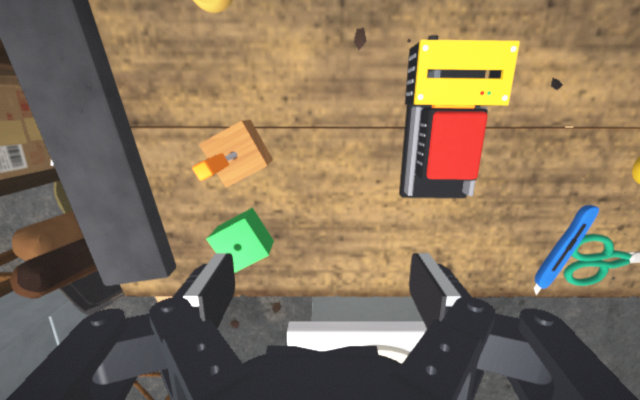

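The second wrist view shows the rod's handle end at (203,170), its hole at (232,155) in the brown stand (turned by about 30°), and the slot at (463,73). Both views give the slot as (0.563, -0.067, 0.066). Next I take two views of the rod from closer to overhead.

```bash
cat > rod.py <<'E'
from h import *
import sys
def look(name,guess=(.465,.211)):
    c=shot('wrist',name); h=cv2.cvtColor(c['color'],cv2.COLOR_RGB2HSV)
    P=pts(c); near=np.hypot(P[...,0]-guess[0],P[...,1]-guess[1])<.06
    m=near&(P[...,2]>.148)&(P[...,2]<.165)&(h[...,1]>150)
    v,u=np.nonzero(m); q=np.array([onplane(c,a,b,.156)[:2] for a,b in zip(u,v)],np.float32)*1000
    px=cv2.minAreaRect(np.c_[u,v].astype(np.float32))
    print('top px',px,'rect',cv2.minAreaRect(q),'z',np.median(P[m][:,2]),'med',np.median(P[m],0).round(4))
    s=near&(abs(P[...,2]-.05)<.004)
    v,u=np.nonzero(s); q=np.array([onplane(c,a,b,.05)[:2] for a,b in zip(u,v)],np.float32)*1000
    ps=cv2.minAreaRect(np.c_[u,v].astype(np.float32))
    print('stand px',ps,'rect',cv2.minAreaRect(q),'z',np.median(P[s][:,2]))
    return np.r_[ray(c,*px[0]),ray(c,*ps[0])]
def tri(o1,d1,o2,d2):
    A=np.c_[d1,-d2]; t=np.linalg.lstsq(A,o2-o1,rcond=None)[0]; a=o1+t[0]*d1; b=o2+t[1]*d2; return (a+b)/2,np.linalg.norm(a-b)
E
python3 -m crank '[[[-0.29,-0.96,0],[0,0,0],85],[[-0.29,-0.96,0],[0,0,0],85],[[-0.29,-0.96,0],[0,0,0],85],[[0,0,0],[0,0,0],85],[[0,0,0],[0,0,0],85],[[0,0,0],[0,0,0],85]]'
python3 -c "
from rod import *
np.save('r1.npy',look('w3.png'))"
python3 -m crank '[[[-0.3,-0.96,0],[0,0,0],85],[[0,-0.96,0],[0,0,0],85],[[0,0,0],[0,0,0],85],[[0,0,0],[0,0,0],85],[[0,0,0],[0,0,0],85]]'
python3 -c "
from rod import *
a=np.load('r1.npy');b=look('w4.png');print(tri(a[0],a[1],b[0],b[1]),tri(a[2],a[3],b[2],b[3]))
i=cv2.imread('pics/w3.png');j=cv2.imread('pics/w4.png');cv2.imwrite('pics/w34.png',cv2.resize(np.hstack([i,j]),(800,250)))
"
```

```text
clock: 3.57
ee_pos: [0.423, 0.1837, 0.2852]
tcp_rot: [0.0, 1.0, -0.0, 0.0]
ft_force: [-0.0, -0.2, 0.3]
finger_gap: 0.0849
grip_force: 0.0
top px ((290.70001220703125, 143.40000915527344), (17.441329956054688, 16.994117736816406), 63.43495178222656) rect ((467.1150207519531, 211.96546936035156), (15.879996299743652, 16.031696319580078), 25.854381561279297) z 0.15533363932171834 med [0.4668 0.2118 0.1553]
stand px ((298.3459777832031, 134.3756561279297), (52.039512634277344, 50.99976348876953), 62.10273361206055) rect ((466.2261962890625, 212.68788146972656), (63.93758010864258, 63.534698486328125), 27.302946090698242) z 0.04964357144954354
clock: 4.03
ee_pos: [0.4141, 0.2412, 0.285]
tcp_rot: [0.0, 1.0, -0.0, -0.0]
ft_force: [0.8, -0.5, -0.7]
finger_gap: 0.085
grip_force: 0.0
top px ((351.50006103515625, 133.50001525878906), (17.441329956054688, 17.441329956054688), 63.43495178222656) rect ((467.1661682128906, 213.00497436523438), (15.942376136779785, 15.942784309387207), 26.55158805847168) z 0.15524651849443943 med [0.4668 0.2127 0.1552]
stand px ((344.25726318359375, 126.63912963867188), (51.934410095214844, 52.569610595703125), 62.78388977050781) rect ((466.2815246582031, 212.63430786132812), (63.9221076965332, 63.93293762207031), 27.393957138061523) z 0.049574329607994794
(array([0.46665572, 0.21254647, 0.15009471]), np.float64(0.00014501966905920973)) (array([0.467602  , 0.21246796, 0.05378853]), np.float64(0.0003480811836306444))
```

View pics/w34.png

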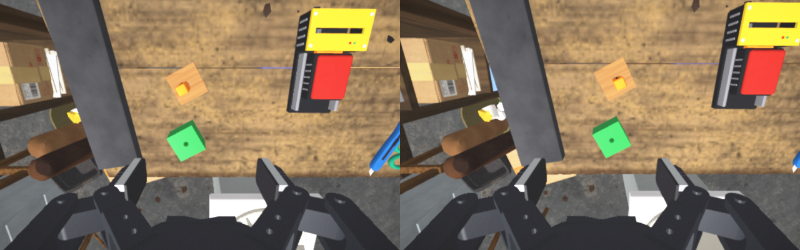

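Both views agree. The rod's top is at (0.467, 0.2125, about 0.155), the stand's middle is at (0.4665, 0.2125), and the faces are turned 26.5°. I line up and descend.

```bash
python3 -m crank '[[[0.882,0.478,0],[0,0,0],85],[[0.882,0.478,0],[0,0,0],85],[[0,0,0],[0,0,-0.885],85],[[0,0,0],[0,0,-0.885],85],[[0,0,0],[0,0,-0.885],85],[[0,0,0],[0,0,-0.885],85],[[0,0,0],[0,0,-0.885],85],[[0,0,1],[0,0,0],85],[[0,0,1],[0,0,0],85],[[0,0,1],[0,0,0],85],[[0,0,1],[0,0,0],85],[[0,0,0.8],[0,0,0],85],[[0,0,0.33],[0,0,0],85],[[0,0,0],[0,0,0],85],[[0,0,0],[0,0,0],85]]'
python3 -c "
from h import *
s=observe();print(s['ee_pos'].round(4),np.degrees(rot().as_euler('ZYX')).round(2),s['joint_pos'].round(2)); F=[]
for i in range(8): c=camera('wrist');F.append(observe()['ft_force'])
print(np.array(F).round(2))"
```

```text
clock: 5.33
ee_pos: [0.4672, 0.2131, 0.1318]
tcp_rot: [0.0, 0.973, 0.229, -0.0]
ft_force: [-0.4, 0.8, 0.3]
finger_gap: 0.0854
grip_force: 0.0
[0.4672 0.2131 0.1318] [2.648e+01 1.000e-02 1.800e+02] [ 0.43  0.29  1.95 -0.    0.9   1.53]
[[-0.36  0.74  0.36]
 [-0.76  1.01  0.36]
 [-0.5   0.23  0.01]
 [ 0.46 -0.    0.64]
 [-0.23  0.01  0.33]
 [ 0.02 -0.32 -0.02]
 [ 0.02 -0.05 -0.14]
 [-0.46 -1.1  -0.37]]
```

```bash
python3 -m crank '[[[0,0,0],[0,0,0],10],[[0,0,0],[0,0,0],10],[[0,0,0],[0,0,0],10],[[0,0,0],[0,0,0],10],[[0,0,0],[0,0,0],10],[[0,0,0],[0,0,0],10],[[0,0,0],[0,0,0],10]]'
python3 -m crank '[[[0,0,-0.4],[0,0,0],10],[[0,0,-0.6],[0,0,0],10],[[0,0,-0.6],[0,0,0],10],[[0,0,-0.7],[0,0,0],10],[[0,0,-0.7],[0,0,0],10],[[0,0,0],[0,0,0],10],[[0,0,0],[0,0,0],10]]'
python3 -m crank '[[[0,0,0],[0,0,0.884],10],[[0,0,0],[0,0,0.884],10],[[0,0,0],[0,0,0.884],10],[[0,0,0],[0,0,0.884],10],[[0,0,0],[0,0,0.884],10],[[0,0,0],[0,0,0],10],[[0,0,0],[0,0,0],10]]'
python3 -c "
from h import *
s=observe();print(s['ee_pos'].round(4),np.degrees(rot().as_euler('ZYX')).round(2),s['ft_force'])
shot('wrist','w5.png')"
```

```text
clock: 6.32
ee_pos: [0.4669, 0.2137, 0.1315]
tcp_rot: [-0.0, 0.973, 0.229, 0.0]
ft_force: [-0.3, -0.2, 2.1]
finger_gap: 0.014
grip_force: 60.3
clock: 6.9
ee_pos: [0.4673, 0.2138, 0.222]
tcp_rot: [-0.0, 0.973, 0.229, 0.001]
ft_force: [-0.2, 0.6, -1.3]
finger_gap: 0.0138
grip_force: 60.0
clock: 7.48
ee_pos: [0.4661, 0.2133, 0.2201]
tcp_rot: [0.0, 1.0, 0.001, -0.001]
ft_force: [0.3, 0.5, 0.8]
finger_gap: 0.0138
grip_force: 60.0
[0.4661 0.2133 0.2201] [1.7000e-01 1.0000e-01 1.7996e+02] [0.25992656 0.54741333 0.76647147]
```

View pics/w5.png

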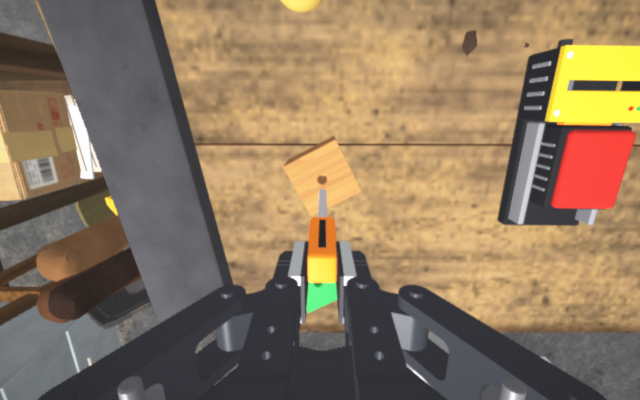

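The rod is gripped straight between the fingers, with its tip near (322,190) and the empty hole at (322,180). I carry it over the slot and check the tip against the slot in the cameras.

```bash
python3 -m crank '[[[0.323,0.854,0],[0,0,0],10],[[0.323,0.854,0],[0,0,0],10],[[0.323,0.854,0],[0,0,0],10],[[0.323,0.854,0],[0,0,0],10],[[0.323,0.854,0],[0,0,0],10],[[0.323,0.854,0],[0,0,0],10],[[0.323,0.854,0],[0,0,0],10],[[0.323,0.854,0],[0,0,0],10],[[0.323,0.854,0],[0,0,0],10],[[0.323,0.854,0],[0,0,0],10],[[0,0,0],[0,0,0],10],[[0,0,0],[0,0,0],10],[[0,0,0],[0,0,0],10]]'
python3 - <<'E'
from slot import *
s=observe();print(s['ee_pos'].round(4),np.degrees(rot().as_euler('ZYX')).round(2))
c=shot('wrist','w6.png'); p=s['ee_pos']; print('expected tip px',proj(c,p-[0,0,.1218]),'collar',proj(c,p-[0,0,.1218-.088]), 'slot c',proj(c,np.array([.563,-.0668,.066])))
i=cv2.imread('pics/w6.png'); cv2.imwrite('pics/w6c.png',cv2.resize(i[100:300,220:480],None,fx=3,fy=3,interpolation=cv2.INTER_CUBIC))
E
```

```text
clock: 8.62
ee_pos: [0.5631, -0.0423, 0.2208]
tcp_rot: [-0.0, 1.0, 0.0, -0.001]
ft_force: [0.6, 0.1, -0.6]
finger_gap: 0.0143
grip_force: 60.0
[ 0.5631 -0.0423  0.2208] [ 5.0000e-02  6.0000e-02 -1.7997e+02]
expected tip px (np.float64(321.27360546135037), np.float64(191.24250219941337)) collar (np.float64(320.91641409198957), np.float64(225.65847881853085)) slot c (np.float64(344.6141584353879), np.float64(183.2107011574949))
```

View pics/w6c.png

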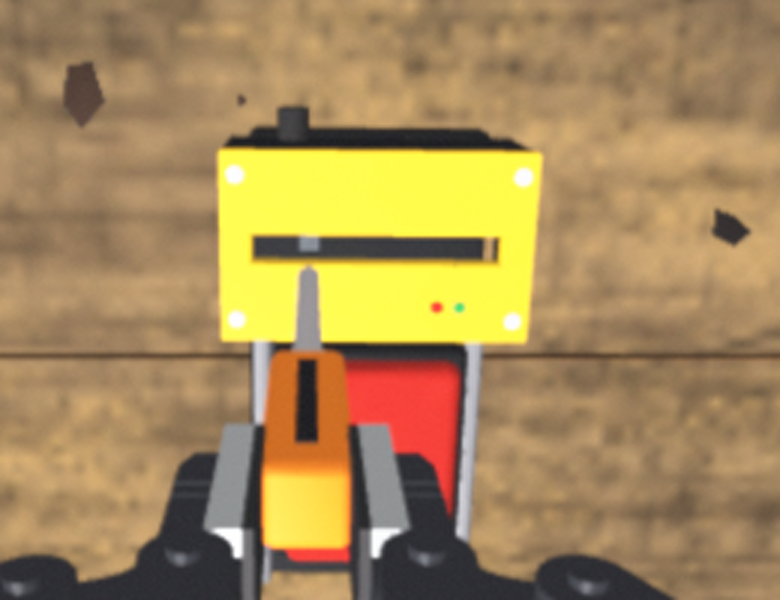

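The crop shows the slot and the rod tip at crop (308,267), just where the kinematics predicts it. A lighter patch at crop (308,243), near slot y of about +24, may be the tab's top. I lower to just above the cover and measure the tip against the slot edges numerically.

```bash
python3 -m crank '[[[0,0,0.4],[0,0,0],10],[[0,0,0.4],[0,0,0],10],[[0,0,0.1],[0,0,0],10],[[0,0,0],[0,0,0],10],[[0,0,0],[0,0,0],10],[[0,0,0],[0,0,0],10]]'
python3 - <<'E'
from slot import *
s=observe();print(s['ee_pos'].round(4))
c=shot('wrist','w7.png'); p=s['ee_pos']; t=p-[0,0,.1218]
print('tip',t.round(4),'px',proj(c,t),'far',proj(c,t+[.0035,0,0]),'left/right',proj(c,t+[0,.0035,0])[0],proj(c,t-[0,.0035,0])[0])
for z in (.066,.06): print([np.round(proj(c,np.array([.563+a,p[1],z])),1).tolist() for a in (-.005,.005)])
u=int(round(proj(c,t)[0]))
for x in (u-12,u-1,u,u+1,u+2,u+3,u+12): print(x,[tuple(int(k) for k in c['color'][v,x]) for v in range(166,196)])
E
```

```text
clock: 9.17
ee_pos: [0.5638, -0.0424, 0.1944]
tcp_rot: [-0.0, 1.0, 0.0, 0.0]
ft_force: [0.3, -0.0, -1.4]
finger_gap: 0.0139
grip_force: 60.0
[ 0.5638 -0.0424  0.1944]
tip [ 0.5638 -0.0424  0.0726] px (np.float64(321.2061349644778), np.float64(191.40879649519545)) far (np.float64(321.2057586632922), np.float64(187.83267972508233)) left/right 317.51690782960145 324.89542048110127
[[321.2, 195.4], [321.2, 185.4]]
[[321.2, 193.7], [321.2, 183.9]]
309 [(255, 253, 80), (255, 253, 81), (255, 253, 81), (255, 253, 80), (255, 253, 81), (255, 253, 81), (255, 253, 81), (255, 253, 82), (255, 253, 83), (255, 253, 84), (255, 253, 82), (255, 253, 82), (255, 253, 82), (255, 253, 82), (255, 253, 83), (255, 253, 81), (255, 253, 84), (255, 253, 79), (253, 235, 73), (152, 127, 70), (72, 69, 68), (62, 62, 65), (62, 63, 67), (63, 64, 67), (63, 63, 67), (64, 64, 65), (88, 80, 63), (149, 122, 53), (207, 167, 49), (246, 218, 58)]
320 [(255, 253, 81), (255, 253, 78), (255, 253, 81), (255, 253, 81), (255, 253, 79), (255, 253, 79), (255, 253, 80), (255, 253, 80), (255, 253, 81), (255, 253, 80), (255, 253, 79), (
[... 2073 characters left out ...]
253, 79), (255, 253, 83), (254, 245, 103), (220, 196, 135), (148, 149, 150), (138, 142, 151), (143, 144, 151), (147, 146, 150), (152, 150, 150), (153, 149, 151), (152, 148, 151), (152, 149, 150), (154, 150, 152), (154, 151, 152)]
333 [(255, 253, 79), (255, 252, 77), (255, 253, 78), (255, 253, 77), (255, 253, 78), (255, 253, 77), (255, 253, 78), (255, 253, 79), (255, 253, 81), (255, 253, 79), (255, 253, 80), (255, 253, 81), (255, 253, 79), (255, 253, 79), (255, 253, 80), (255, 253, 79), (255, 253, 80), (255, 252, 78), (254, 240, 74), (193, 159, 67), (84, 76, 64), (62, 62, 64), (63, 64, 64), (63, 63, 64), (63, 62, 64), (62, 61, 63), (76, 71, 65), (141, 117, 58), (199, 160, 49), (235, 199, 53)]
```

The slot edges and the tip agree with prediction to under 1 px. The rod is 0.8 mm too far +x, so I correct that and enter the slot, checking the force.

```bash
python3 -m crank '[[[-0.025,0.05,0],[0,0,0],10],[[0,0,0],[0,0,0],10],[[0,0,0],[0,0,0],10],[[0,0,0.06],[0,0,0],10],[[0,0,0.06],[0,0,0],10],[[0,0,0.06],[0,0,0],10],[[0,0,0.06],[0,0,0],10],[[0,0,0.06],[0,0,0],10],[[0,0,0],[0,0,0],10],[[0,0,0],[0,0,0],10]]'
python3 -m crank '[[[0,0,0.1],[0,0,0],10],[[0,0,0.1],[0,0,0],10],[[0,0,0.1],[0,0,0],10],[[0,0,0.1],[0,0,0],10],[[0,0,0],[0,0,0],10],[[0,0,0],[0,0,0],10]]'
python3 -c "
from h import *
F=[]
for i in range(4): c=camera('wrist');F.append(observe()['ft_force'])
print(np.mean(F,0).round(2),observe()['ee_pos'].round(4))"
```

```text
clock: 10.05
ee_pos: [0.5628, -0.0441, 0.1851]
tcp_rot: [-0.0, 1.0, 0.0, -0.0]
ft_force: [-0.4, 0.4, -0.9]
finger_gap: 0.0143
grip_force: 60.0
clock: 10.55
ee_pos: [0.5628, -0.0441, 0.173]
tcp_rot: [-0.0, 1.0, 0.0, -0.0]
ft_force: [0.5, -0.0, -1.5]
finger_gap: 0.014
grip_force: 60.0
[-0.17 -0.1  -0.72] [ 0.563  -0.0441  0.1734]
```

```bash
for k in 1; do python3 -m crank '[[[0,0,0.05],[0,0,0],10],[[0,0,0.05],[0,0,0],10],[[0,0,0],[0,0,0],10],[[0,0,0],[0,0,0],10]]'; done
python3 -m crank '[[[0,0,0.05],[0,0,0],10],[[0,0,0.05],[0,0,0],10],[[0,0,0],[0,0,0],10],[[0,0,0],[0,0,0],10]]'
```

```text
clock: 11.08
ee_pos: [0.5628, -0.0441, 0.1701]
tcp_rot: [-0.0, 1.0, 0.0, -0.0]
ft_force: [-0.1, 0.0, -0.8]
finger_gap: 0.0138
grip_force: 60.0
clock: 11.42
ee_pos: [0.5628, -0.0441, 0.1671]
tcp_rot: [-0.0, 1.0, 0.0, -0.0]
ft_force: [-0.6, -0.2, 0.4]
finger_gap: 0.0141
grip_force: 60.0
```

```bash
python3 -m crank '[[[0,0,0.05],[0,0,0],10],[[0,0,0.05],[0,0,0],10],[[0,0,0],[0,0,0],10],[[0,0,0],[0,0,0],10]]'
```

```text
clock: 11.75
ee_pos: [0.5628, -0.0441, 0.1641]
tcp_rot: [-0.0, 1.0, 0.0, -0.0]
ft_force: [-0.2, -0.3, -1.5]
finger_gap: 0.0143
grip_force: 60.0
```

Tip at 0.042 with no contact yet, so I continue down.

```bash
python3 -m crank '[[[0,0,0.05],[0,0,0],10],[[0,0,0.05],[0,0,0],10],[[0,0,0],[0,0,0],10],[[0,0,0],[0,0,0],10]]'
```

```text
clock: 12.08
ee_pos: [0.5632, -0.0441, 0.1615]
tcp_rot: [0.0, 1.0, 0.0, 0.0]
ft_force: [-0.3, 0.4, 3.4]
finger_gap: 0.014
grip_force: 60.5
```

```bash
python3 -m crank '[[[0,0,0.05],[0,0,0],10],[[0,0,0],[0,0,0],10],[[0,0,0],[0,0,0],10]]'
```

```text
clock: 12.33
ee_pos: [0.5633, -0.0441, 0.1601]
tcp_rot: [0.0, 1.0, 0.0, 0.0]
ft_force: [0.1, 0.2, 3.7]
finger_gap: 0.0142
grip_force: 60.7
```

```bash
python3 -m crank '[[[0,0,0.05],[0,0,0],10],[[0,0,0],[0,0,0],10],[[0,0,0],[0,0,0],10]]'
```

```text
clock: 12.58
ee_pos: [0.563, -0.0441, 0.1583]
tcp_rot: [0.0, 1.0, 0.0, 0.0]
ft_force: [-0.3, -0.4, 4.2]
finger_gap: 0.0142
grip_force: 60.5
```

Contact came at tip z of about 0.041, with force rising from 4.1 N to 4.9 N over 3 mm. That is a yielding spring, so it is the tab. I press a little more and check the pack.

```bash
cat > pack.py <<'E'
from h import *
c=shot('scene'); h=cv2.cvtColor(c['color'],cv2.COLOR_RGB2HSV); P=pts(c)
m=((h[...,0]<5)|(h[...,0]>174))&(h[...,1]>150)&(abs(P[...,2]-.072)<.006)&(P[...,0]>.38)&(P[...,0]<.58)&(abs(P[...,1]+.067)<.06)
print('red',m.sum(),np.median(P[m],0).round(4),np.percentile(P[m],[3,97],axis=0).round(3).tolist())
E
python3 pack.py; python3 -m crank '[[[0,0,0.033],[0,0,0],10],[[0,0,0],[0,0,0],10],[[0,0,0],[0,0,0],10],[[0,0,0],[0,0,0],10],[[0,0,0],[0,0,0],10]]'; python3 pack.py
```

```text
red 215 [ 0.4525 -0.0781  0.0743] [[0.417, -0.101, 0.068], [0.494, -0.046, 0.078]]
clock: 13.05
ee_pos: [0.563, -0.0441, 0.1573]
tcp_rot: [0.0, 1.0, 0.0, 0.0]
ft_force: [0.3, -0.2, 4.3]
finger_gap: 0.014
grip_force: 60.6
red 206 [ 0.4499 -0.0774  0.0739] [[0.416, -0.102, 0.068], [0.49, -0.043, 0.077]]
```

The pack's red top now reaches x of about 0.416 (locked it would be at least 0.436), so it appears to have popped. I raise the rod straight out and check by eye.

```bash
python3 -m crank '[[[0,0,-0.1],[0,0,0],10],[[0,0,-0.2],[0,0,0],10],[[0,0,-0.3],[0,0,0],10],[[0,0,-0.4],[0,0,0],10],[[0,0,-0.4],[0,0,0],10],[[0,0,-0.4],[0,0,0],10],[[0,0,-0.35],[0,0,0],10],[[0,0,0],[0,0,0],10],[[0,0,0],[0,0,0],10]]'
python3 - <<'E'
from h import *
exec(open('pack.py').read())
a=c['color'][150:250,240:400]; b=shot('side')['color'][170:270,250:410]; w=shot('wrist')['color'][100:300,180:500]
row=np.hstack([cv2.resize(x,(400,250),interpolation=cv2.INTER_CUBIC) for x in(a,b)]); cv2.imwrite('pics/p9.png',np.vstack([row,cv2.resize(w,(800,500))[:340]])[:,:,::-1])
E
```

```text
clock: 13.85
ee_pos: [0.5634, -0.0441, 0.2227]
tcp_rot: [0.0, 1.0, 0.0, 0.001]
ft_force: [-0.5, -0.5, -0.8]
finger_gap: 0.0142
grip_force: 60.0
red 205 [ 0.4485 -0.0761  0.0742] [[0.415, -0.101, 0.067], [0.49, -0.043, 0.077]]
```

View pics/p9.png

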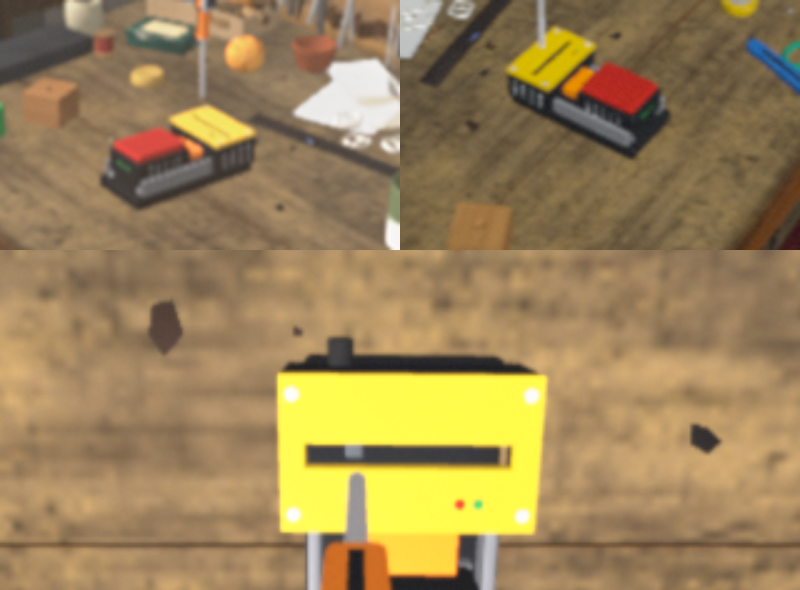

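The pack has popped: an orange gap is visible behind it at about (185,147) and (575,83), and the rod is out of the slot. I return to the hole.

```bash
python3 -m crank '[[[-0.322,-0.858,0],[0,0,0],10],[[-0.322,-0.858,0],[0,0,0],10],[[-0.322,-0.858,0],[0,0,0],10],[[-0.322,-0.858,0],[0,0,0],10],[[-0.322,-0.858,0],[0,0,0],10],[[-0.322,-0.858,0],[0,0,0],10],[[-0.322,-0.858,0],[0,0,0],10],[[-0.322,-0.858,0],[0,0,0],10],[[-0.322,-0.858,0],[0,0,0],10],[[-0.322,-0.858,0],[0,0,0],10],[[0,0,0],[0,0,0],10],[[0,0,0],[0,0,0],10],[[0,0,0],[0,0,0],10],[[0,0,0],[0,0,0],10]]'
python3 - <<'E'
from h import *
s=observe(); p=s['ee_pos']; print(p.round(4),np.degrees(rot().as_euler('ZYX')).round(2))
c=shot('wrist','w8.png'); P=pts(c); g=c['color'].astype(int)
k=(abs(P[...,2]-.05)<.005)&(np.hypot(P[...,0]-.467,P[...,1]-.2125)<.05); v,u=np.nonzero(k)
q=np.array([onplane(c,a,b,.05)[:2] for a,b in zip(u,v)],np.float32)*1000; print(cv2.minAreaRect(q))
print('hole px',proj(c,np.array([.4666,.2125,.05])),'tip',proj(c,p-[0,0,.1218]),proj(c,p-[-.0035,0,.1218]))
u=int(proj(c,np.array([.4666,.2125,.05]))[0]); [print(vv,g[vv,u-8:u+9:2].sum(1).tolist()) for vv in range(170,200,2)]
E
```

```text
clock: 15.17
ee_pos: [0.4664, 0.2125, 0.2214]
tcp_rot: [0.0, 1.0, -0.0, -0.0]
ft_force: [-0.1, -1.0, -0.6]
finger_gap: 0.014
grip_force: 60.0
[0.4664 0.2125 0.2214] [-2.0000e-02  3.0000e-02  1.7997e+02]
((466.69818115234375, 212.68756103515625), (64.44526672363281, 63.90013885498047), 27.387540817260742)
hole px (np.float64(321.2770321203056), np.float64(179.37089689317528)) tip (np.float64(321.1694370164733), np.float64(191.28381424084654)) (np.float64(321.165637965586), np.float64(187.70748821980678))
170 [565, 563, 556, 552, 546, 545, 551, 555, 566]
172 [555, 550, 550, 548, 549, 555, 562, 566, 566]
174 [547, 551, 546, 541, 560, 578, 575, 568, 558]
176 [551, 556, 491, 376, 431, 411, 513, 566, 567]
178 [563, 560, 388, 309, 319, 316, 358, 568, 570]
180 [569, 559, 364, 301, 309, 309, 355, 557, 560]
182 [564, 562, 454, 329, 298, 318, 429, 537, 535]
184 [573, 575, 569, 478, 421, 442, 503, 531, 532]
186 [572, 568, 561, 547, 533, 530, 535, 542, 553]
188 [561, 549, 540, 536, 536, 543, 553, 563, 565]
190 [542, 536, 536, 543, 510, 511, 549, 568, 562]
192 [539, 546, 564, 567, 512, 514, 517, 565, 570]
194 [558, 563, 572, 570, 511, 514, 516, 578, 583]
196 [566, 565, 573, 559, 512, 517, 514, 582, 583]
198 [567, 570, 583, 549, 514, 516, 516, 582, 587]
```

Run:
```python
from h import *
g=cv2.imread('pics/w8.png')[:,:,::-1].astype(int)
for v in (178,180,186,190,192,194,198,202,206): print(v,[tuple(g[v,x,[0,2]].tolist()) for x in range(313,332)])
s=observe()['ee_pos']; c=shot('wrist')
for h in (0,.02,.04): print(h,np.round(proj(c,s-[0,0,.1218-h]),1))
```

```text
178 [(249, 119), (249, 120), (248, 118), (225, 100), (180, 81), (148, 68), (143, 65), (146, 68), (147, 68), (146, 66), (146, 67), (146, 67), (167, 74), (239, 107), (250, 121), (250, 122), (250, 122), (250, 123), (250, 121)]
180 [(250, 120), (250, 120), (248, 118), (217, 94), (168, 77), (143, 66), (138, 65), (138, 64), (143, 65), (144, 66), (142, 66), (139, 63), (164, 75), (231, 104), (247, 119), (249, 121), (248, 119), (247, 116), (245, 115)]
186 [(250, 122), (250, 122), (250, 121), (249, 119), (248, 119), (247, 117), (245, 115), (243, 112), (242, 110), (242, 111), (241, 110), (242, 112), (242, 111), (243, 113), (244, 113), (246, 114), (247, 116), (248, 118), (249, 119)]
190 [(244, 113), (244, 114), (243, 110), (243, 111), (242, 112), (242, 118), (220, 146), (185, 163), (175, 168), (174, 170), (174, 169), (182, 167), (225, 145), (246, 126), (249, 122), (249, 118), (249, 119), (249, 120), (249, 121)]
192 [(243, 113), (243, 113), (245, 115), (246, 115), (247, 123), (245, 157), (211, 171), (176, 170), (173, 171), (173, 170), (174, 171), (174, 170), (185, 163), (241, 136), (249, 121), (2
[... 329 characters left out ...]
), (250, 131), (235, 167), (196, 174), (175, 171), (174, 171), (176, 174), (176, 171), (174, 171), (181, 166), (233, 145), (250, 130), (252, 126), (252, 127), (252, 127), (252, 126)]
202 [(252, 127), (252, 128), (252, 129), (252, 128), (252, 135), (228, 164), (184, 170), (172, 170), (176, 174), (176, 173), (175, 171), (175, 172), (176, 167), (218, 148), (246, 129), (249, 119), (249, 119), (249, 118), (249, 119)]
206 [(252, 125), (252, 123), (252, 126), (252, 127), (251, 132), (220, 161), (177, 170), (175, 173), (175, 174), (176, 175), (176, 173), (173, 170), (176, 168), (208, 150), (244, 130), (247, 122), (245, 125), (238, 123), (227, 119)]
0 [321.1 191.3]
0.02 [321.1 197.2]
0.04 [321. 204.]
```

Rod and hole agree within about 1 mm. I make a small correction and descend in stages.

```bash
python3 -m crank '[[[0.02,-0.027,0],[0,0,0],10],[[0,0,0.5],[0,0,0],10],[[0,0,0.5],[0,0,0],10],[[0,0,0.3],[0,0,0],10],[[0,0,0],[0,0,0],10],[[0,0,0.15],[0,0,0],10],[[0,0,0.15],[0,0,0],10],[[0,0,0.15],[0,0,0],10],[[0,0,0.15],[0,0,0],10],[[0,0,0],[0,0,0],10],[[0,0,0],[0,0,0],10]]'
```

```text
clock: 16.18
ee_pos: [0.4668, 0.2141, 0.1646]
tcp_rot: [0.0, 1.0, 0.0, -0.0]
ft_force: [0.6, 0.7, -0.6]
finger_gap: 0.0139
grip_force: 60.0
```

Tip is at 0.043, inside the hole with no side force. I continue to just above the floor.

```bash
python3 -m crank '[[[0,0,0.25],[0,0,0],10],[[0,0,0.25],[0,0,0],10],[[0,0,0.25],[0,0,0],10],[[0,0,0.15],[0,0,0],10],[[0,0,0],[0,0,0],10],[[0,0,0],[0,0,0],10]]'
```

```text
clock: 16.68
ee_pos: [0.4666, 0.214, 0.1373]
tcp_rot: [0.0, 1.0, 0.0, -0.0]
ft_force: [0.2, -0.5, -0.6]
finger_gap: 0.0142
grip_force: 60.0
```

```bash
python3 -m crank '[[[0,0,0.08],[0,0,0],10],[[0,0,0.05],[0,0,0],10],[[0,0,0],[0,0,0],10],[[0,0,0],[0,0,0],10],[[0,0,0],[0,0,0],10]]'
```

```text
clock: 17.1
ee_pos: [0.467, 0.2141, 0.134]
tcp_rot: [-0.0, 1.0, 0.0, 0.0]
ft_force: [-0.0, -0.2, 0.1]
finger_gap: 0.0144
grip_force: 60.0
```

```bash
python3 -m crank '[[[0,0,0.04],[0,0,0],10],[[0,0,0],[0,0,0],10],[[0,0,0],[0,0,0],30],[[0,0,0],[0,0,0],85],[[0,0,0],[0,0,0],85],[[0,0,0],[0,0,0],85],[[0,0,0],[0,0,0],85],[[0,0,0],[0,0,0],85],[[0,0,-0.3],[0,0,0],85],[[0,0,-0.6],[0,0,0],85],[[0,0,-1],[0,0,0],85],[[0,0,-1],[0,0,0],85],[[0,0,-1],[0,0,0],85],[[0,0,-1],[0,0,0],85],[[-1,0,0],[0,0,0],85],[[-1,0,0],[0,0,0],85],[[0,0,0],[0,0,0],85],[[0,0,0],[0,0,0],85]]'
python3 - <<'E'
from rod import *
a=look('w9.png'); exec(open('pack.py').read())
c=shot('side'); P=pts(c); h=cv2.cvtColor(c['color'],cv2.COLOR_RGB2HSV)
m=(h[...,0]>4)&(h[...,0]<19)&(h[...,1]>170)&(np.hypot(P[...,0]-.467,P[...,1]-.2125)<.03)&(P[...,2]>.1); p=P[m]
print('side handle z max',p[:,2].max(), [np.mean(p[abs(p[:,2]-z)<.012],0).round(4) for z in (.115,.145)])
E
```

```text
clock: 18.6
ee_pos: [0.406, 0.2141, 0.2807]
tcp_rot: [-0.0, 1.0, 0.001, 0.001]
ft_force: [0.2, -0.9, 1.0]
finger_gap: 0.0846
grip_force: 0.0
top px ((322.0, 125.5), (17.0, 16.0), 90.0) rect ((466.6946716308594, 213.5363311767578), (14.849931716918945, 14.492532730102539), 0.0674963891506195) z 0.1552425887374993 med [0.4671 0.2135 0.1552]
stand px ((323.0881652832031, 120.55415344238281), (53.37496566772461, 53.02007293701172), 62.52556610107422) rect ((466.28515625, 212.6216278076172), (63.901649475097656, 63.909542083740234), 27.352169036865234) z 0.04961767949866677
red 209 [ 0.4487 -0.0773  0.074 ] [[0.416, -0.101, 0.067], [0.488, -0.046, 0.077]]
side handle z max 0.1585484535797319 [array([0.4625, 0.2171, 0.1147]), array([0.4622, 0.2154, 0.1454])]
```

The rod stands at its original height (top 0.1552, as at the start) and upright over the hole, the pack is forward, and the gripper is clear. I hand in.

```bash
python3 -c "
from h import *
print(close_job())"
```

```text
the job is handed in; nothing more can be done
None
```

The job is handed in: pressing the hidden tab made the pack pop forward about 20–25 mm, and the rod is back fully home in its wooden stand and released; I saw no contact with the other things on the bench, and the hand-in returned no verdict.

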